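Put the desk supplies back into the caddy

TASK

Tidy the desk supplies scattered over the front half of the desk into the wooden caddy, each down on the floor of the pocket made for it: the ink bottle in the large square pocket, the round brass pin tin in the round pocket, the eraser lying flat in the long pocket and the pencil sharpener lying flat, blade up, in the smallest pocket. Keep the ink bottle upright all the while. The matchbox and the tea light look similar but do not belong in the caddy: leave them undisturbed where they are.

Things in the scene. Friction and masses are not known exactly. Their poses are not given: they have to be found in the camera images.
- ink_bottle_center (a point): ink bottle: square dark blue glass body 46 x 46 mm and 34 mm high with a round black screw cap 31 mm across, 52 mm high over all, about 130 g. This point: its middle, 26 mm above its underside; z up towards the cap, x and y square to the sides of the body. It stands upright on the desk
- brass_tin_center (a point): round brass pin tin, 47 mm across, 25 mm high to the flat of the lid and 34 mm with the small knob (9 mm across) on top, about 60 g; the lid is shut and does not come off. This point: on its axis, 17 mm above its underside; z up. It stands upright on the front half of the desk, within 0.72 m of the robot's axis; a second such tin, fixed at the very back of the desk beside the stack of books, is mere clutter
- eraser_center (a point): eraser, a white block in a blue card sleeve, 20 x 44 x 12 mm, about 18 g, lying flat. This point: its centre, 6 mm above its underside; x across (20 mm), y along (44 mm), z up
- sharpener_center (a point): small brass wedge pencil sharpener with a steel blade on top, 17 x 25 x 14 mm, about 30 g (the sides to pinch are 12 mm high). This point: its centre, 7 mm above its underside; x across (17 mm), y along (25 mm), z up
- matchbox_center (a point): matchbox, a red box with a yellowish top, 37 x 53 x 16 mm, lying flat and loose on the desk; does not belong in the caddy. This point: its centre, 8 mm above its underside; z up
- tea_light_center (a point): tea light, a round candle with a wick in a white cup, 38 mm across, 15 mm high, loose on the front half of the desk (another at the very back, by the green pencil tin, is mere clutter); does not belong in the caddy. This point: its centre, 7.5 mm above its underside; z up
- pocket_square (a point): one of the four inserts of the desk caddy. The caddy is a fixed low wooden tray, 182 x 182 mm, its rim 13 mm above the desk; it holds four light-wood inserts, each 86 x 86 mm, edge to edge two by two in any order, their flat tops 14 mm above the desk, each with one grey felt-lined pocket 5 mm deep in its middle. This insert has the large square pocket, 62 x 62 mm. This point: centre of the pocket's floor, 9 mm above the desk; z up, x and y along the sides of the insert
- pocket_round (a point): the caddy insert with the round pocket, 64 mm across, 5 mm deep (caddy and inserts as told for pocket_square). This point: centre of the pocket's floor, 9 mm above the desk; z up, x and y along the sides of the insert
- pocket_long (a point): the caddy insert with the long narrow pocket, 38 mm along x and 62 mm along y, 5 mm deep (caddy and inserts as told for pocket_square). This point: centre of the pocket's floor, 9 mm above the desk; z up, x and y along the sides of the insert
- pocket_small (a point): the caddy insert with the smallest pocket, 34 mm along x and 42 mm along y, 5 mm deep (caddy and inserts as told for pocket_square). This point: centre of the pocket's floor, 9 mm above the desk; z up, x and y along the sides of the insert
There are look-alikes about, which are no part of the job. What is shaped like the part that bears brass_tin_center but green or orange is not meant.

How it is judged:
At the end, for the whole second after the job is handed in: Each supply in its own pocket: centre within 14 mm (level) of the pocket's centre, on the pocket's floor (height within about 3 mm), top upward within 0.12 rad, released and at rest; matchbox and tea light within 20 mm of where they stood; ink bottle never tipped (horizontal distance between ink_bottle_center and pocket_square below 0.014 m and z of ink_bottle_center in the frame of pocket_square between 0.022 and 0.029 m and angle between each of ink_bottle_center, brass_tin_center, eraser_center, sharpener_center's own z axis and vertical below 0.12 rad and linear speed of each of ink_bottle, brass_tin, eraser, sharpener below 0.02 m/s and horizontal distance between brass_tin_center and pocket_round below 0.014 m and z of brass_tin_center in the frame of pocket_round between 0.013 and 0.02 m and horizontal distance between eraser_center and pocket_long below 0.014 m and z of eraser_center in the frame of pocket_long between 0.002 and 0.009 m and horizontal distance between sharpener_center and pocket_small below 0.014 m and z of sharpener_center in the frame of pocket_small between 0.003 and 0.01 m and distance of each of matchbox_center, tea_light_center from where it was at the start of the episode below 0.02 m); the robot touches nothing.
It fails at once if the ink bottle is tipped more than 0.5 rad (angle between ink_bottle_center's own z axis and vertical above 0.5 rad).
It fails at once if the matchbox is moved more than 20 mm (distance of matchbox_center from where it was at the start of the episode above 0.02 m).
It fails at once if the tea light is moved more than 20 mm (distance of tea_light_center from where it was at the start of the episode above 0.02 m).
It also fails if it takes over 99 s, if anything falls off the work surface, if the arm or the gripper's body presses on something with over 40 N, if the wrist force passes 120 N, or if a joint passes its speed limit or range.

ROBOT

A 6-joint arm with a two-finger parallel gripper is mounted at the origin on a cart in front of the work surface, level with it; the furniture and walls round the work are solid. World frame = base frame: x ahead of the robot, y to its left, z up, the work surface at z = 0. Lengths are in m, angles in rad, forces in N, time in s.
With the tool pointing down it reaches from about 0.325 to 0.775 m from the base axis. Payload 9.3 kg.
Tool frame: the origin (TCP) lies midway between the tips of the shut fingers; the grasp point (between the pads) lies 19 mm behind it; z points along the fingers, y is the line along which they close (so a half turn about z gives the same grasp; the last joint's range is limited). The gripper opens to 85 mm and grips with 20 to 120 N. Pads are 22 mm wide; open, the fingers measure 114 mm over their backs; the gripper's body (76 mm by 85 mm) begins 54 mm behind the grasp point. The pads swing forward as they close: fully open they stand 13 mm farther back than shut.
Start: joints at [-1.451, 0.259, 0.021, 1.334, 0, 1.418], TCP at [0.148, -0.53, 0.203] pointing down, gripper open.
Joint ranges: [-3.04, 3.04], [-0.91, 1.82], [-1.04, 1.36], [-1.92, 1.95], [-1.52, 1.45], [-3.14, 3.14]. Speed limits (rad/s): [2.22, 2.22, 2.79, 3.14, 3.14, 3.14].

INTERFACE

Orientations are given as a 3x3 rotation matrix whose columns are the frame's x, y, z axes.
In Python, from station import get_obs, capture, job_done, spot_in, tip_of gives the robot as it stands. The module is installed in compiled form; this text tells all that it offers.
- The arm moves only by the shell command python3 -m jog 'ROWS' [OPENING] [FORCE]. ROWS is JSON, one flat list of numbers, 4 for each row, row after row: the shift along the world's x, y, z in m, then the turn about the world's z in rad. In form: [dx, dy, dz, turn, dx, dy, dz, turn, ...]. A call has 1 to 12 rows; each row shifts and turns the commanded pose from where the row before left it; what a row does not reach is not made up. A row lasts 1/12 s, in which the tool goes at most 41.7 mm and 7.16 degrees, less where a joint would pass 70% of its speed; a pose out of reach is approached as far as the arm can. A call is refused whole if a number of a shift passes 0.0417 or a number of a turn 0.125, either way. A call with a gripper value outside its range is refused whole. OPENING is the closure, from 0 (fully open) to 1 (shut), set as the call begins (- or left out, the last holds). The fingers move at their own pace and stop on an object; FORCE is the grip in N (left out, the last holds). Time passes only in rows, so rows that do not move let the fingers close. It gives the time, the measured TCP pose, the force and the opening at its end, in the units of the state.
- get_obs(): the state, without advancing time (a new reading comes with each control period).
- capture(name): name is "side" or "top"; returns a dict with "img" (384x512x3 uint8, red, green, blue), "fx", "fy", "cx", "cy" (pixels), "distortion" ([k1, k2, p1, p2, k3] as OpenCV has them; the pictures are not rectified), "origin" and "orientation" of the camera in the world. Camera axes: x right, y up, looking along -z (the intrinsics and any distortion apply to the point x, -y, -z); pixel columns grow to the right and rows downward; lengths in m; the calibration is good to about 2 mm. A picture is of the moment at which its call begins. There is no depth.
- job_done(): hands the job in, once; it reports no verdict.
Trained networks look in the newest picture that a camera, given by its name, has taken for a name from the list of things; names that differ only in an ending like _2 or _b are one class to them, and where a whole thing is asked for, a point or a joint stands for the part that bears it (a point fixed in the world has none). Each returns a list of dicts, best first, with "score" (0 to 1); they miss things now and then, are a little off and sometimes report something else, mostly with a low value. They report only what shows in the picture. A call takes as long as a camera call. They do not tell look-alikes from the thing itself.
- spot_in(query, camera): "xyz" ([x, y, z] in m, in the coordinates of the camera as it stood for that picture, good to about 4 mm: the middle of the surface that is visible of it).
- tip_of(query, camera): "xyz" ([x, y, z] in m, in the coordinates of the camera as it stood for that picture, good to about 4 mm: a listed point, or the origin of a listed thing).
The state is a dict: "clock": time; "joints": joint angles; "qvel": joint speeds; "joint_efforts": joint torques, N m; "position": TCP position; "eef_rot": TCP orientation; "wrist_force": force on the tool from outside, world axes, zero at the start; "torque": the same for the moment, N m; "gripper_width": opening from 0.0 (shut) to 1.0 (fully open).
Only numpy, scipy, OpenCV 4.12 (cv2) and the standard library are available. Lean on these libraries where they do the work, as an engineer would, in place of code of your own. Each camera call takes 0.05 s, during which the arm holds its last target. There are 200 camera calls.

## Working session

There is one attempt and no reset: what is moved stays moved. The work goes in short steps, Python scripts to look and compute and a shell command to move; the robot and the scene stay as the last step left them, time stands still between calls to the robot, and variables do not carry over. Pictures are saved under pics/ and viewed, on a budget of 14 in all, crops included, one or two more only if the job needs it, and the job is handed in when it is done.

```bash
mkdir -p pics; cat > h.py <<'E'
import numpy as np, cv2
from station import *
def world(c,p): return np.array(c["origin"])+np.array(c["orientation"]).reshape(3,3)@np.array(p)
def K(c): return np.array([[c["fx"],0,c["cx"]],[0,c["fy"],c["cy"]],[0,0,1.]])
def px2w(c,uv,z):
    q=cv2.undistortPoints(np.array(uv,float).reshape(-1,1,2),K(c),np.array(c["distortion"],float))[:,0]
    d=np.c_[q[:,0],-q[:,1],-np.ones(len(q))]@np.array(c["orientation"]).reshape(3,3).T
    o=np.array(c["origin"]); return o+d*((z-o[2])/d[:,2])[:,None]
def w2px(c,P):
    p=(np.array(P,float).reshape(-1,3)-c["origin"])@np.array(c["orientation"]).reshape(3,3)
    return cv2.projectPoints(p*[1,-1,-1],np.zeros(3),np.zeros(3),K(c),np.array(c["distortion"],float))[0][:,0]
def save(c,n,crop=None,s=1.5):
    im=c["img"][...,::-1]
    if crop: im=im[crop[1]:crop[3],crop[0]:crop[2]]
    cv2.imwrite("pics/"+n,cv2.resize(im,None,fx=s,fy=s,interpolation=cv2.INTER_CUBIC))
E
python3 - <<'E'
from h import *
for n in("top","side"):
    c=capture(n); save(c,n+"0.png"); print(n,c["origin"],np.round(c["orientation"],2).tolist())
    for q in ["ink_bottle_center","brass_tin_center","eraser_center","sharpener_center","matchbox_center","tea_light_center","pocket_square","pocket_round","pocket_long","pocket_small"]:
        print(q,[(np.round(world(c,d["xyz"]),3).tolist(),round(d["score"],2)) for d in tip_of(q,n)[:3]])
print(get_obs()["clock"])
E
```

```text
top [0.35926028 0.00935515 0.98614301] [[-0.01, 0.98, -0.19], [-1.0, -0.01, 0.02], [0.02, 0.19, 0.98]]
ink_bottle_center [([0.647, -0.282, 0.028], 0.88)]
brass_tin_center [([0.595, 0.015, 0.022], 0.9), ([0.646, -0.072, 0.017], 0.86), ([0.526, -0.068, 0.019], 0.77)]
eraser_center [([0.578, -0.146, 0.003], 0.66), ([0.436, -0.161, 0.007], 0.53)]
sharpener_center [([0.437, -0.161, 0.006], 0.49)]
matchbox_center [([0.496, -0.347, 0.013], 0.97), ([0.577, -0.148, 0.005], 0.69)]
tea_light_center [([0.448, 0.002, 0.006], 0.64)]
pocket_square []
pocket_round [([0.518, 0.145, 0.011], 0.58)]
pocket_long []
pocket_small [([0.576, 0.253, 0.006], 0.97)]
side [0.0543359  0.92603962 0.50889883] [[-0.88, 0.18, -0.44], [-0.47, -0.34, 0.81], [-0.0, 0.92, 0.38]]
ink_bottle_center [([0.644, -0.28, 0.028], 0.77)]
brass_tin_center [([0.646, -0.073, 0.02], 0.78), ([0.526, -0.07, 0.014], 0.77), ([0.591, 0.016, 0.017], 0.59)]
eraser_center [([0.496, 0.227, 0.006], 0.6), ([0.574, -0.145, 0.007], 0.48)]
sharpener_center [([0.438, -0.162, 0.005], 0.41)]
matchbox_center [([0.5, -0.347, 0.006], 0.54)]
tea_light_center [([0.446, 0.001, 0.007], 0.53)]
pocket_square [([0.599, 0.173, 0.01], 0.9), ([0.496, 0.231, 0.005], 0.73), ([0.571, 0.251, 0.011], 0.57)]
pocket_round [([0.517, 0.148, 0.01], 0.76)]
pocket_long [([0.492, 0.231, 0.006], 0.9)]
pocket_small [([0.573, 0.254, 0.011], 0.67), ([0.494, 0.231, 0.009], 0.49)]
1.1
```

```bash
python3 - <<'E'
from h import *
c=capture("top"); 
print(w2px(c,[[.5,-.35,0],[.6,.25,0],[.44,-.16,0],[.65,-.28,0]]))
save(c,"top1.png",(110,60,440,300),2.4)
E
```

```text
[[398.64415056 218.13042429]
 [150.05503829 179.53336991]
 [321.27647912 243.96045043]
 [365.99784238 158.40341698]]
```

View pics/top0.png

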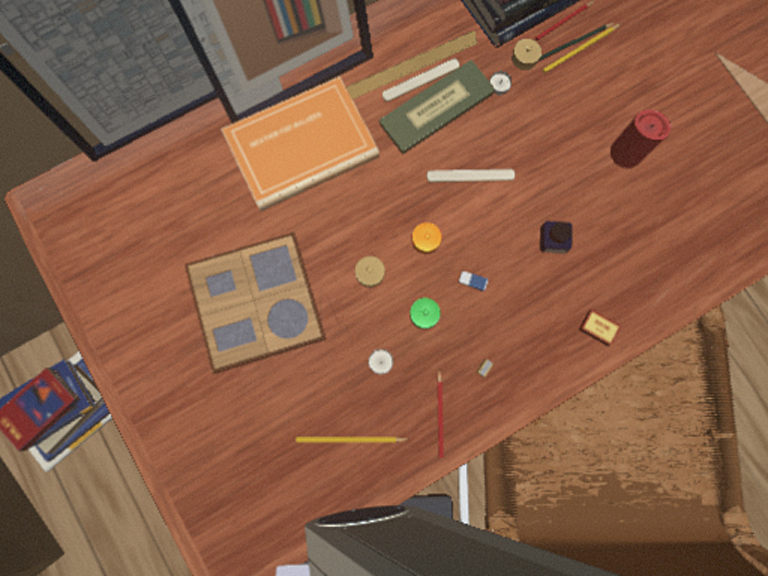

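View pics/side0.png

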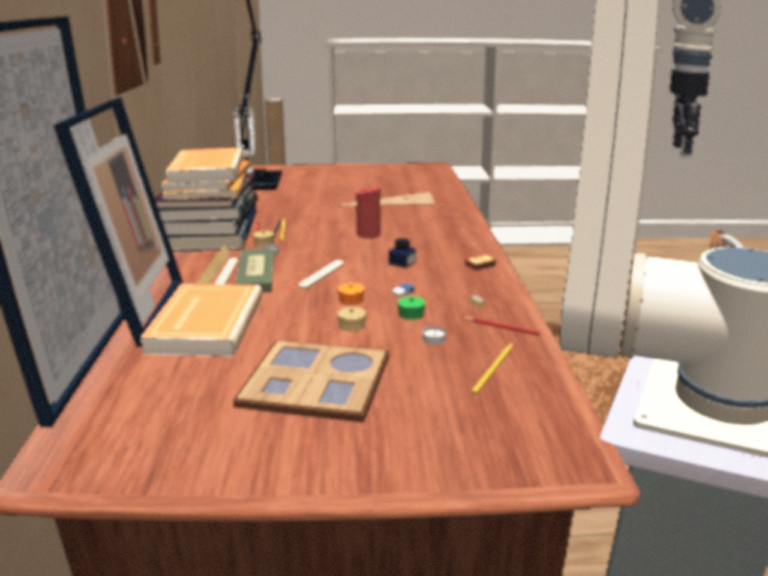

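The overview shows the brass tin at (370,271) and the caddy centred near (255,302). Its pockets are square at upper right, round at lower right, long at lower left and small at upper left. The ink bottle is at (557,236), the eraser at (474,281), the sharpener at (485,368), the matchbox at (600,327) and the tea light at (380,362).

View pics/top1.png

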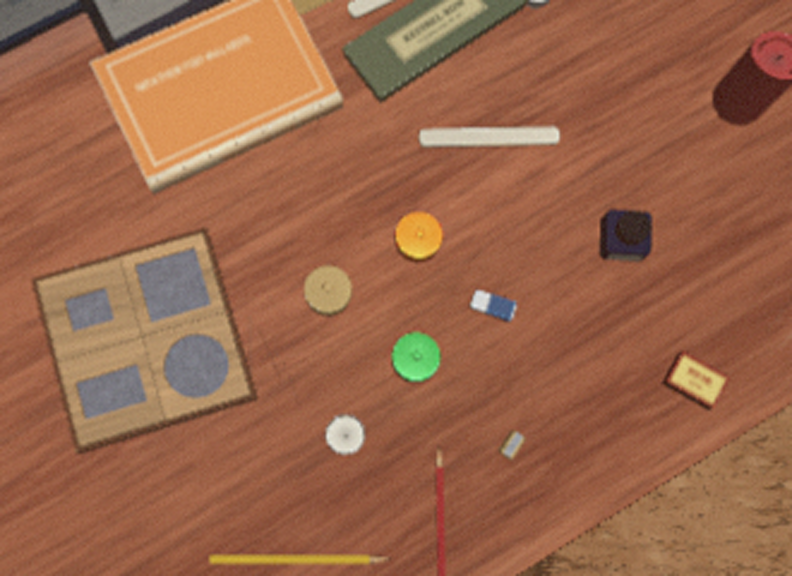

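```bash
python3 - <<'E'
from h import *
c=capture("top"); im=c["img"]; im2=cv2.resize(im[:,:, ::-1],None,fx=12,fy=12,interpolation=cv2.INTER_CUBIC)
def tile(u,v,r=12): return im2[int((v-r)*12):int((v+r)*12),int((u-r)*12):int((u+r)*12)]
# eraser, sharpener, bottle
P=w2px(c,[[.576,-.146,.006],[.437,-.161,.007],[.645,-.281,.026]])
print(P)
cv2.imwrite("pics/tiles.png",cv2.resize(np.hstack([tile(*p) for p in P]),(798,266)))
# caddy: pocket grey mask
hsv=cv2.cvtColor(im,cv2.COLOR_RGB2HSV)
m=((hsv[...,1]<90)&(im[...,2].astype(int)>im[...,0]-5)).astype(np.uint8)
m[:, :120]=0;m[:,220:]=0;m[:150]=0;m[260:]=0
n,l,s,ce=cv2.connectedComponentsWithStats(m)
for i in range(1,n):
    if s[i,4]>40:
        cnt=max(cv2.findContours((l==i).astype(np.uint8),0,1)[0],key=len)[:,0]
        w=px2w(c,cnt,0.009)[:,:2]; r=cv2.minAreaRect((w*1000).astype(np.float32))
        print(s[i,4],ce[i],np.round(px2w(c,ce[i],.009),4),r)
E
```

```text
[[313.61759169 187.43941656]
 [322.25034601 244.98402684]
 [369.47383207 157.32235172]]
580 [181.75689655 178.3       ] [[0.6003 0.1719 0.009 ]] ((600.4696655273438, 172.0606689453125), (58.273807525634766, 59.24900817871094), 16.839963912963867)
202 [146.83663366 188.52475248] [[0.5757 0.2546 0.009 ]] ((575.6412963867188, 254.8489990234375), (29.91643524169922, 39.089271545410156), 16.970096588134766)
512 [191.4453125 212.140625 ] [[0.5176 0.147  0.009 ]] ((518.1227416992188, 146.90379333496094), (59.36286926269531, 57.571502685546875), 89.53076934814453)
367 [156.01362398 222.91280654] [[0.4927 0.2298 0.009 ]] ((492.7740783691406, 229.77760314941406), (34.44331359863281, 58.94315719604492), 16.633495330810547)
```

The enlarged crop confirms the layout. The eraser's long axis runs slightly down to the right, and the sharpener's long axis leans up to the right. Next I measure the object orientations and the tool yaw.

View pics/tiles.png

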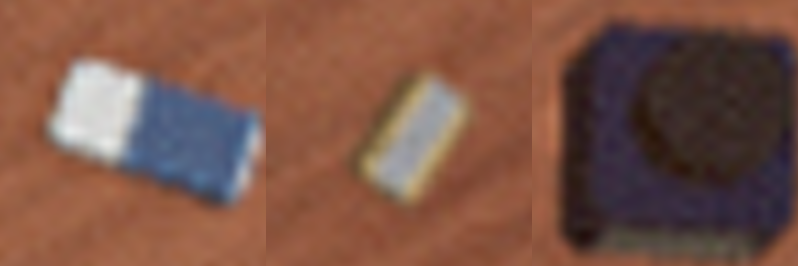

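```bash
python3 - <<'E'
from h import *
c=capture("top"); im=c["img"]
print(np.round(get_obs()["eef_rot"],3).tolist(), get_obs()["position"],get_obs()["clock"])
lab=cv2.cvtColor(im,cv2.COLOR_RGB2LAB).astype(int)
for n,(u,v),z,r in [("eraser",(313.6,187.4),.011,16),("sharp",(322.3,245),.012,13),("bottle",(369.5,157.3),.034,20),("tin",(246.4,180.4),.025,16),("tea",(253.5,241),.012,14),("match",(400,218),.014,20)]:
    u,v=int(u),int(v); y0,x0=v-r,u-r; w=lab[y0:v+r,x0:u+r]
    border=np.r_[w[0],w[-1],w[:,0],w[:,-1]]; bg=np.median(border,0)
    d=np.linalg.norm((w-bg)*[.4,1,1],axis=2)
    m=(d>14).astype(np.uint8); N,l,s,ce=cv2.connectedComponentsWithStats(m)
    i=1+np.argmax(s[1:,4]); cnt=max(cv2.findContours((l==i).astype(np.uint8),0,1)[0],key=len)[:,0]+[x0,y0]
    W=px2w(c,cnt,z)[:,:2]*1000; print(n,s[i,4],ce[i]+[x0,y0],np.round(px2w(c,ce[i]+[x0,y0],z),4),cv2.minAreaRect(W.astype(np.float32)))
E
```

```text
[[0.963, 0.269, -0.0], [0.269, -0.963, 0.0], [-0.0, -0.0, -1.0]] [ 0.14815767 -0.52965004  0.20275579] 1.25
eraser 172 [315.44186047 186.9244186 ] [[ 0.5761 -0.1497  0.011 ]] ((576.0880126953125, -149.4576873779297), (45.603458404541016, 22.787317276000977), 70.5701675415039)
sharp 72 [322.94444444 244.86111111] [[ 0.4369 -0.1618  0.012 ]] ((437.2488098144531, -161.99693298339844), (14.756089210510254, 26.423593521118164), 54.37500762939453)
bottle 441 [370.41950113 157.53968254] [[ 0.6421 -0.2808  0.034 ]] ((642.1656494140625, -281.14544677734375), (50.79888153076172, 52.73308181762695), 86.52539825439453)
tin 324 [246.17283951 180.60493827] [[0.5896 0.0168 0.025 ]] ((588.7516479492188, 16.037403106689453), (45.105003356933594, 48.714664459228516), 89.6093521118164)
tea 227 [253.4185022  240.72687225] [[0.4482 0.0009 0.012 ]] ((447.6932373046875, 1.8432388305664062), (37.40428924560547, 37.348854064941406), 89.3934097290039)
match 315 [398.99047619 218.25714286] [[ 0.4977 -0.3457  0.014 ]] ((497.6696472167969, -344.64453125), (53.68195343017578, 37.47712326049805), 58.82886505126953)
```

Tiles show the eraser's long axis at about 70° in the world frame, the sharpener's at about 145°, and the bottle's yaw at about -3.5°. These agree with the fitted rectangles, and the caddy yaw is 16.8°. I'll start with the sharpener.

```bash
python3 -m jog '[0.0241,0.0307,-0.008,0.125,0.0241,0.0307,-0.008,0.125,0.0241,0.0307,-0.008,0.125,0.0241,0.0307,-0.008,0.125,0.0241,0.0307,-0.008,0.125,0.0241,0.0307,-0.008,0.125,0.0241,0.0307,-0.008,0.125,0.0241,0.0307,-0.008,0.125,0.0241,0.0307,-0.008,0.125,0.0241,0.0307,-0.008,0.125,0.0241,0.0307,-0.008,0.125,0.0241,0.0307,-0.008,0.125]' 0.4 30
python3 -m jog '[0,0,-0.005,0.11,0,0,-0.005,0.11,0,0,-0.005,0.11,0,0,-0.005,0.11,0,0,-0.005,0.11,0,0,-0.005,0.11,0,0,-0.005,0.11,0,0,0,0,0,0,0,0]'
```

```text
clock: 2.25
position: [0.4383, -0.1595, 0.1067]
eef_rot: [[-0.207, 0.978, 0.001], [0.978, 0.207, -0.0], [-0.001, 0.001, -1.0]]
wrist_force: [1.1, -0.7, 0.3]
gripper_width: 0.599
clock: 3.0
position: [0.4373, -0.1612, 0.0718]
eef_rot: [[-0.824, 0.566, -0.0], [0.566, 0.824, 0.0], [0.0, -0.0, -1.0]]
wrist_force: [1.3, -0.3, 0.4]
gripper_width: 0.603
```

```bash
python3 -m jog '[0,-0.0005,-0.017,0,0,0,-0.017,0,0,0,-0.017,0,0,0,-0.010,0,0,0,-0.007,0,0,0,0,0,0,0,0,0]'
python3 -m jog '[0,0,0,0,0,0,0,0,0,0,0,0,0,0,0,0,0,0,0,0,0,0,0,0,0,0,0,0,0,0,0,0]' 1 30
```

```text
clock: 3.58
position: [0.4376, -0.1619, 0.0041]
eef_rot: [[-0.825, 0.565, 0.0], [0.565, 0.825, 0.0], [-0.0, 0.0, -1.0]]
wrist_force: [-0.7, -0.2, 1.1]
gripper_width: 0.599
clock: 4.25
position: [0.4374, -0.1618, 0.0038]
eef_rot: [[-0.826, 0.564, 0.0], [0.564, 0.826, 0.0], [-0.0, 0.0, -1.0]]
wrist_force: [-1.4, -0.1, -0.3]
gripper_width: 0.004
```

The fingers closed fully on nothing, so I lift and look.

```bash
python3 -m jog '[0,0,0.02,0,0,0,0.02,0,0,0,0.02,0]' 0.4
python3 - <<'E'
from h import *
c=capture("side"); 
p=w2px(c,[[.437,-.162,.01]])[0]; print(p)
x,y=int(p[0]),int(p[1]); x0=max(0,min(512-100,x-50)); y0=y-50
im=cv2.resize(c["img"][y0:y0+75,x0:x0+100,::-1],None,fx=5,fy=5,interpolation=cv2.INTER_CUBIC)
cv2.imwrite("pics/s1.png",im)
print([(np.round(world(c,d["xyz"]),3).tolist(),round(d["score"],2)) for d in tip_of("sharpener_center","side")[:3]])
E
```

```text
clock: 4.5
position: [0.437, -0.1616, 0.0643]
eef_rot: [[-0.826, 0.564, -0.001], [0.564, 0.826, 0.001], [0.001, -0.0, -1.0]]
wrist_force: [-0.1, -0.3, 0.4]
gripper_width: 0.425
[317.34033042 199.30565313]
[([0.437, -0.163, 0.007], 0.62)]
```

View pics/s1.png

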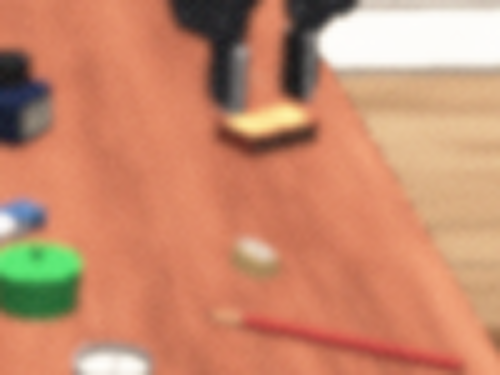

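The side picture shows the sharpener at crop (255,258), apparently unmoved, with the open fingers directly above it. I'll check the tip height by projection and look again from the top with the arm aside.

```bash
python3 - <<'E'
from h import *
c=capture("side")
for z in (.05,.06,.07,.08,.09): print(z,w2px(c,[[.437,-.162,z],[.437+.018*.564,-.162+.018*.826,z],[.437-.018*.564,-.162-.018*.826,z]]).round(1).tolist())
E
python3 -m jog '[-0.02,-0.04,0.03,0,-0.02,-0.04,0.03,0,-0.02,-0.04,0.03,0,-0.02,-0.04,0,0]'
python3 - <<'E'
from h import *
c=capture("top"); p=w2px(c,[[.437,-.162,.01]])[0]; print(p)
x0,y0=int(p[0])-16,int(p[1])-12
cv2.imwrite("pics/s2.png",cv2.resize(c["img"][y0:y0+24,x0:x0+32,::-1],None,fx=15,fy=15,interpolation=cv2.INTER_CUBIC)); print(x0,y0)
print([(np.round(world(c,d["xyz"]),3).tolist(),round(d["score"],2)) for d in tip_of("sharpener_center","top")[:3]])
E
```

```text
0.05 [[318.1, 185.5], [312.5, 186.7], [323.6, 184.3]]
0.06 [[318.3, 181.9], [312.6, 183.1], [323.8, 180.8]]
0.07 [[318.5, 178.4], [312.8, 179.6], [324.0, 177.3]]
0.08 [[318.6, 174.8], [313.0, 176.0], [324.2, 173.7]]
0.09 [[318.8, 171.3], [313.2, 172.4], [324.4, 170.2]]
clock: 4.98
position: [0.3729, -0.2934, 0.1364]
eef_rot: [[-0.827, 0.562, 0.003], [0.562, 0.827, -0.003], [-0.004, -0.001, -1.0]]
wrist_force: [1.2, -1.1, -0.3]
gripper_width: 0.599
[322.89204635 244.87501696]
306 232
[([0.436, -0.162, 0.007], 0.55), ([0.448, 0.001, 0.006], 0.21)]
```

View pics/s2.png

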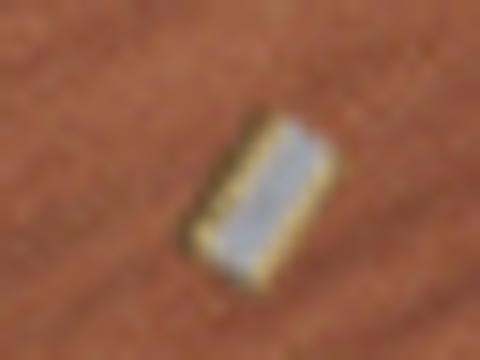

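The sharpener is undisturbed, yet the tips looked about 25 mm higher than the reported TCP. I'll check the TCP with shut fingers in free air.

```bash
python3 -m jog '[0,0,0,0,0,0,0,0,0,0,0,0,0,0,0,0,0,0,0,0,0,0,0,0,0,0,0,0,0,0,0,0]' 1
python3 - <<'E'
from h import *
c=capture("side"); o=get_obs(); P=np.array(o["position"]); print(P)
p=w2px(c,[P,P+[0,0,.03],[P[0],P[1],0]]); print(p)
x0,y0=int(p[0][0])-40,int(p[0][1])-40
im=c["img"][y0:y0+60,x0:x0+80,::-1]
im=cv2.resize(im,None,fx=8,fy=8,interpolation=cv2.INTER_CUBIC)
for q in p[:2]: cv2.circle(im,tuple(int(v) for v in (q-[x0,y0]+.5)*8),4,(0,0,255),1)
cv2.imwrite("pics/s3.png",im)
E
```

```text
clock: 5.75
position: [0.3725, -0.2916, 0.1334]
eef_rot: [[-0.826, 0.563, -0.0], [0.563, 0.826, -0.0], [-0.0, -0.0, -1.0]]
wrist_force: [-1.0, 0.1, 0.4]
gripper_width: -0.001
[ 0.37245606 -0.29165975  0.1334173 ]
[[357.73106293 145.98317692]
 [358.53123024 135.52482871]
 [354.10095917 190.54845725]]
```

View pics/s3.png

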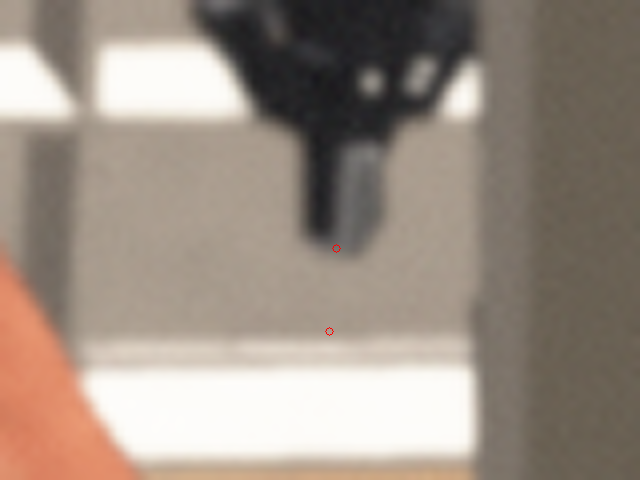

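The lower red circle marks the reported TCP, but the real tips end near (345,250), about 30 mm higher. The reported TCP seems to be off in z, so I'll confirm with a gentle touch-down on bare desk and a top view.

```bash
python3 -m jog '[0.032,0.018,-0.025,0,0.032,0.018,-0.025,0,0.032,0.018,-0.025,0,0.032,0.018,-0.02,0,0,0,-0.02,0,0,0,-0.01,0,0,0,0,0,0,0,0,0]'
python3 - <<'E'
from h import *
o=get_obs(); P=np.array(o["position"]); print(P)
for n in("top","side"):
    c=capture(n); p=w2px(c,[P,P+[0,0,.029]]); x0,y0=int(p[0][0])-20,int(p[0][1])-24
    im=cv2.resize(c["img"][y0:y0+40,x0:x0+40,::-1],None,fx=10,fy=10,interpolation=cv2.INTER_CUBIC)
    for q,col in zip(p,[(0,0,255),(0,255,0)]): cv2.circle(im,tuple(int(v) for v in (q-[x0,y0]+.5)*10),4,col,1)
    ims=im if n=="top" else np.hstack([ims,im])
cv2.imwrite("pics/t4.png",ims)
E
```

```text
clock: 6.47
position: [0.4935, -0.2235, 0.0132]
eef_rot: [[-0.826, 0.564, -0.001], [0.564, 0.826, 0.0], [0.001, -0.0, -1.0]]
wrist_force: [0.4, -0.3, -0.7]
gripper_width: -0.003
[ 0.49354413 -0.2235375   0.01324586]
```

View pics/t4.png

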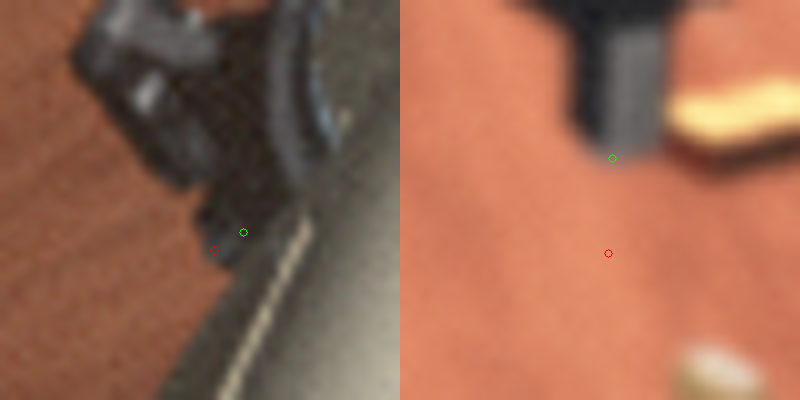

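Top view (left half): the visible tip at about (215,240) fits the green mark, TCP plus 29 mm. In the side view (right half) the tip ends at (620,160), right on the green mark. So I confirm the z offset by touch.

```bash
python3 -m jog '[0,0,-0.01,0,0,0,-0.008,0,0,0,-0.003,0,0,0,0,0]'
python3 -m jog '[0,0,-0.003,0,0,0,0,0]'
python3 -m jog '[0,0,-0.003,0,0,0,0,0]'
python3 -m jog '[0,0,-0.002,0,0,0,0,0]'
```

```text
clock: 6.9
position: [0.4935, -0.2232, -0.0087]
eef_rot: [[-0.826, 0.564, -0.001], [0.564, 0.826, 0.001], [0.001, -0.0, -1.0]]
wrist_force: [-0.0, 0.8, -0.7]
gripper_width: 0.003
clock: 7.07
position: [0.4942, -0.2233, -0.0112]
eef_rot: [[-0.826, 0.564, -0.0], [0.564, 0.826, 0.0], [0.0, -0.0, -1.0]]
wrist_force: [0.3, -0.6, 0.5]
gripper_width: -0.004
clock: 7.23
position: [0.4942, -0.2232, -0.0142]
eef_rot: [[-0.826, 0.564, -0.0], [0.564, 0.826, 0.0], [0.0, 0.0, -1.0]]
wrist_force: [-0.4, -0.1, 0.0]
gripper_width: -0.002
clock: 7.4
position: [0.4942, -0.2232, -0.0161]
eef_rot: [[-0.826, 0.564, -0.0], [0.564, 0.826, 0.0], [0.0, -0.0, -1.0]]
wrist_force: [-0.8, -0.5, -0.4]
gripper_width: 0.001
```

```bash
for i in 1; do python3 -m jog '[0,0,-0.002,0,0,0,0,0]'; python3 -m jog '[0,0,-0.002,0,0,0,0,0]'; python3 -m jog '[0,0,-0.002,0,0,0,0,0]'; done | grep -E "posi|force"
```

```text
position: [0.4942, -0.2232, -0.0182]
wrist_force: [0.1, -0.1, 0.2]
position: [0.4942, -0.2232, -0.0202]
wrist_force: [-0.7, -0.1, 0.1]
position: [0.4941, -0.2232, -0.0222]
wrist_force: [0.0, -0.4, -0.0]
```

```bash
(python3 -m jog '[0,0,-0.002,0,0,0,0,0]'; python3 -m jog '[0,0,-0.002,0,0,0,0,0]';python3 -m jog '[0,0,-0.002,0,0,0,0,0]' )| grep -E "posi|force"
```

```text
position: [0.4941, -0.2232, -0.0242]
wrist_force: [-1.3, -0.2, -1.0]
position: [0.4941, -0.2232, -0.0262]
wrist_force: [0.1, -0.2, 0.6]
position: [0.4941, -0.2232, -0.0282]
wrist_force: [-0.0, -0.1, 0.3]
```

```bash
(python3 -m jog '[0,0,-0.0015,0,0,0,0,0]'; python3 -m jog '[0,0,-0.0015,0,0,0,0,0]' )| grep -E "posi|force"
```

```text
position: [0.4943, -0.2233, -0.0284]
wrist_force: [-3.4, 2.0, 12.4]
position: [0.4944, -0.2233, -0.0285]
wrist_force: [-8.2, 4.8, 29.2]
```

Contact came at reported z = -0.0283, so the true tip height is the reported z plus 28 mm. Back to the sharpener with that correction.

```bash
python3 -m jog '[0,0,0.03,0,-0.009,0.0113,0.02,0,-0.024,0.025,0,0,-0.024,0.025,0,0,0,0,-0.012,0,0,0,-0.015,0,0,0,-0.01,0,0,0,-0.006,0,0,0,0,0,0,0,0,0]' 0.4
python3 -m jog '[0,0,0,0,0,0,0,0,0,0,0,0,0,0,0,0,0,0,0,0,0,0,0,0,0,0,0,0,0,0,0,0]' 1 40
```

```text
clock: 9.57
position: [0.4373, -0.162, -0.0239]
eef_rot: [[-0.826, 0.564, -0.0], [0.564, 0.826, 0.0], [0.001, -0.0, -1.0]]
wrist_force: [1.0, 0.5, -0.4]
gripper_width: 0.597
clock: 10.23
position: [0.4376, -0.1622, -0.0233]
eef_rot: [[-0.826, 0.564, 0.001], [0.564, 0.826, -0.001], [-0.001, 0.0, -1.0]]
wrist_force: [-0.1, 0.4, 6.2]
gripper_width: 0.177
```

Gripped at about 15 mm. Lift and carry to the small pocket.

```bash
python3 -m jog '[0,0,0.015,0,0,0,0.03,0,0,0,0.03,0,0,0,0.015,0]'
python3 -m jog '[0.0115,0.0347,0,-0.0564,0.0115,0.0347,0,-0.0564,0.0115,0.0347,0,-0.0564,0.0115,0.0347,0,-0.0564,0.0115,0.0347,0,-0.0564,0.0115,0.0347,0,-0.0564,0.0115,0.0347,0,-0.0564,0.0115,0.0347,0,-0.0564,0.0115,0.0347,0,-0.0564,0.0115,0.0347,0,-0.0564,0.0115,0.0347,0,-0.0564,0.0115,0.0347,0,-0.0564]'
python3 -m jog '[0,0,0,0,0,0,0,0]'
```

```text
clock: 10.57
position: [0.4381, -0.1625, 0.0691]
eef_rot: [[-0.826, 0.564, 0.003], [0.564, 0.826, -0.002], [-0.003, 0.0, -1.0]]
wrist_force: [0.5, -0.5, 0.4]
gripper_width: 0.177
clock: 11.57
position: [0.5754, 0.2564, 0.0661]
eef_rot: [[-0.288, 0.957, 0.0], [0.957, 0.288, -0.0], [-0.0, 0.0, -1.0]]
wrist_force: [0.8, -0.3, -0.7]
gripper_width: 0.181
clock: 11.73
position: [0.5751, 0.2561, 0.0655]
eef_rot: [[-0.294, 0.956, -0.001], [0.956, 0.294, -0.0], [-0.0, -0.001, -1.0]]
wrist_force: [-0.5, -0.2, -0.2]
gripper_width: 0.181
```

```bash
python3 -m jog '[0.0005,-0.0013,-0.025,0,0,0,-0.025,0,0,0,-0.015,0,0,0,-0.008,0,0,0,-0.005,0,0,0,0,0,0,0,0,0]'; python3 -m jog '[0,0,-0.001,0,0,0,0,0]'
```

```text
clock: 12.32
position: [0.5762, 0.2528, -0.0111]
eef_rot: [[-0.291, 0.957, 0.001], [0.957, 0.291, 0.0], [-0.0, 0.001, -1.0]]
wrist_force: [-0.0, -0.3, -0.1]
gripper_width: 0.18
clock: 12.48
position: [0.5763, 0.2532, -0.0119]
eef_rot: [[-0.291, 0.957, 0.002], [0.957, 0.291, 0.0], [-0.0, 0.002, -1.0]]
wrist_force: [-0.4, 0.5, -0.1]
gripper_width: 0.177
```

```bash
python3 -m jog '[0,0.001,-0.0015,0,0,0,0,0]'; python3 -m jog '[0,0,0,0,0,0,0,0,0,0,0,0,0,0,0,0]' 0.6;  python3 -m jog '[0,0,0.02,0,0,0,0.03,0,0,0,0.03,0,0,-0.03,0.03,0,0,-0.04,0,0,0,-0.04,0,0,0,0,0,0]' 0
python3 - <<'E'
from h import *
for n in("top","side"):
    c=capture(n);print([(np.round(world(c,d["xyz"]),3).tolist(),round(d["score"],2)) for d in tip_of("sharpener_center",n)[:3]])
    if n=="side":
        p=w2px(c,[[.546,.2,.01]])[0]; x0,y0=int(p[0])-50,int(p[1])-38
        cv2.imwrite("pics/s5.png",cv2.resize(c["img"][y0:y0+75,x0:x0+100,::-1],None,fx=6,fy=6,interpolation=cv2.INTER_CUBIC))
E
```

```text
clock: 12.65
position: [0.5759, 0.2543, -0.0141]
eef_rot: [[-0.291, 0.957, 0.001], [0.957, 0.291, 0.0], [0.0, 0.001, -1.0]]
wrist_force: [-0.8, 0.2, -1.7]
gripper_width: 0.18
clock: 12.98
position: [0.5758, 0.2541, -0.0143]
eef_rot: [[-0.291, 0.957, 0.0], [0.957, 0.291, 0.0], [0.0, 0.0, -1.0]]
wrist_force: [-0.1, -0.0, -0.1]
gripper_width: 0.398
clock: 13.57
position: [0.5761, 0.1393, 0.0959]
eef_rot: [[-0.287, 0.958, 0.001], [0.958, 0.287, -0.002], [-0.002, 0.001, -1.0]]
wrist_force: [0.9, 0.8, 0.1]
gripper_width: 0.999
[]
[([0.574, 0.254, 0.015], 0.43)]
```

View pics/s5.png

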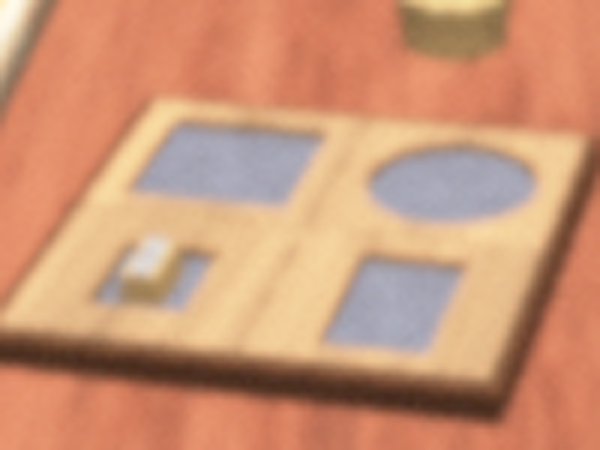

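The sharpener sits flat, blade up, at crop (150,270) in the small pocket. Next, the ink bottle.

```bash
python3 -m jog '[0.0057,-0.035,0,-0.0294,0.0057,-0.035,0,-0.0294,0.0057,-0.035,0,-0.0294,0.0057,-0.035,0,-0.0294,0.0057,-0.035,0,-0.0294,0.0057,-0.035,0,-0.0294,0.0057,-0.035,0,-0.0294,0.0057,-0.035,0,-0.0294,0.0057,-0.035,0,-0.0294,0.0057,-0.035,0,-0.0294,0.0057,-0.035,0,-0.0294,0.0057,-0.035,0,-0.0294]' 0
python3 -m jog '[0,0,0,0,0,0,0,0]'
```

```text
clock: 14.77
position: [0.645, -0.2755, 0.0947]
eef_rot: [[0.057, 0.998, -0.0], [0.998, -0.057, 0.0], [0.0, -0.0, -1.0]]
wrist_force: [1.3, -0.2, -0.6]
gripper_width: 1.004
clock: 14.93
position: [0.6447, -0.276, 0.0938]
eef_rot: [[0.059, 0.998, -0.001], [0.998, -0.059, 0.001], [0.001, -0.001, -1.0]]
wrist_force: [-0.6, 0.5, -0.4]
gripper_width: 1.004
```

```bash
python3 -m jog '[0,-0.005,-0.02,0,0,0,-0.025,0,0,0,-0.025,0,0,0,-0.02,0,0,0,-0.015,0,0,0,-0.012,0,0,0,0,0,0,0,0,0]'
python3 -m jog '[0,0,0,0,0,0,0,0,0,0,0,0,0,0,0,0,0,0,0,0,0,0,0,0]' 1 40
```

```text
clock: 15.6
position: [0.6444, -0.279, -0.022]
eef_rot: [[0.056, 0.998, -0.001], [0.998, -0.056, 0.001], [0.001, -0.001, -1.0]]
wrist_force: [0.1, -1.0, 0.2]
gripper_width: 1.002
clock: 16.1
position: [0.6448, -0.2807, -0.0206]
eef_rot: [[0.058, 0.998, 0.002], [0.998, -0.058, -0.001], [-0.001, 0.002, -1.0]]
wrist_force: [0.9, 0.8, 6.0]
gripper_width: 0.531
```

```bash
python3 -m jog '[0,0,0.01,0,0,0,0.02,0,0,0,0.025,0,0,0,0.025,0,0,0,0.01,0]'
python3 -m jog '[-0.003,0.03,0,0.0244,-0.003,0.03,0,0.0244,-0.003,0.03,0,0.0244,-0.003,0.03,0,0.0244,-0.003,0.03,0,0.0244,-0.003,0.03,0,0.0244,-0.003,0.03,0,0.0244,-0.003,0.03,0,0.0244,-0.003,0.03,0,0.0244,-0.003,0.03,0,0.0244,-0.003,0.03,0,0.0244,-0.003,0.03,0,0.0244]'
python3 -m jog '[-0.0022,0.03,0,0.0145,-0.0022,0.03,0,0.0145,-0.0022,0.022,0,0.0145,-0.0022,0.012,0,0.0145,0,0,0,0,0,0,0,0]'
```

```text
clock: 16.52
position: [0.6452, -0.2811, 0.0723]
eef_rot: [[0.058, 0.998, 0.004], [0.998, -0.058, -0.002], [-0.002, 0.004, -1.0]]
wrist_force: [0.1, -0.4, -0.7]
gripper_width: 0.53
clock: 17.52
position: [0.6075, 0.081, 0.0679]
eef_rot: [[-0.234, 0.972, -0.0], [0.972, 0.234, -0.0], [0.0, -0.0, -1.0]]
wrist_force: [0.1, 0.2, -1.6]
gripper_width: 0.529
clock: 18.02
position: [0.5991, 0.1736, 0.0679]
eef_rot: [[-0.29, 0.957, -0.0], [0.957, 0.29, -0.0], [-0.0, -0.0, -1.0]]
wrist_force: [0.1, -0.2, -0.9]
gripper_width: 0.531
```

```bash
python3 -m jog '[0.001,-0.001,-0.02,0,0,0,-0.025,0,0,0,-0.018,0,0,0,-0.01,0,0,0,-0.005,0,0,0,0,0,0,0,0,0]'; python3 -m jog '[0,0,-0.0015,0,0,0,0,0]'; python3 -m jog '[0,0,-0.0015,0,0,0,0,0]'
```

```text
clock: 18.6
position: [0.601, 0.1721, -0.0092]
eef_rot: [[-0.288, 0.958, 0.001], [0.958, 0.288, 0.0], [-0.0, 0.001, -1.0]]
wrist_force: [-0.2, 0.3, -0.7]
gripper_width: 0.528
clock: 18.77
position: [0.6009, 0.1726, -0.0108]
eef_rot: [[-0.289, 0.957, 0.001], [0.957, 0.289, 0.0], [-0.0, 0.001, -1.0]]
wrist_force: [0.1, 0.4, -0.9]
gripper_width: 0.528
clock: 18.93
position: [0.6009, 0.1727, -0.0116]
eef_rot: [[-0.289, 0.957, 0.002], [0.957, 0.289, 0.0], [-0.0, 0.002, -1.0]]
wrist_force: [-2.2, -1.2, 7.1]
gripper_width: 0.533
```

```bash
python3 -m jog '[0,0,0,0,0,0,0,0,0,0,0,0,0,0,0,0,0,0,0,0]' 0.2; python3 -m jog '[0,0,0.015,0,0,0,0.03,0,0,0,0.03,0,0,0,0.025,0]' 0
python3 -m jog '[-0.0007,-0.0131,0,0.125,-0.0007,-0.0131,0,0.125,-0.0007,-0.0131,0,0.125,-0.0007,-0.0131,0,0.125,-0.0007,-0.0131,0,0.125,-0.0007,-0.0131,0,0.125,-0.0007,-0.0131,0,0.125,-0.0007,-0.0131,0,0.125,-0.0007,-0.0131,0,0.125,-0.0007,-0.0131,0,0.125,-0.0007,-0.0131,0,0.125,-0.0007,-0.0131,0,0.125]'
python3 -m jog '[0,0,0,0.07,0,0,0,0]'
python3 - <<'E'
from h import *
for n in("side","top"):
    c=capture(n)
    for q in("ink_bottle_center","brass_tin_center"):print(q,[(np.round(world(c,d["xyz"]),3).tolist(),round(d["score"],2)) for d in tip_of(q,n)[:3]])
E
```

```text
clock: 19.35
position: [0.6003, 0.1727, -0.013]
eef_rot: [[-0.289, 0.957, -0.0], [0.957, 0.289, -0.0], [0.0, -0.0, -1.0]]
wrist_force: [0.2, -0.3, -0.2]
gripper_width: 0.8
clock: 19.68
position: [0.6004, 0.1727, 0.0888]
eef_rot: [[-0.289, 0.957, 0.0], [0.957, 0.289, 0.0], [-0.0, 0.0, -1.0]]
wrist_force: [1.7, 0.7, -0.2]
gripper_width: 1.003
clock: 20.68
position: [0.5919, 0.0148, 0.087]
eef_rot: [[-0.974, -0.227, -0.0], [-0.227, 0.974, 0.0], [0.0, 0.0, -1.0]]
wrist_force: [0.4, -0.8, -0.1]
gripper_width: 1.002
clock: 20.85
position: [0.5919, 0.0147, 0.087]
eef_rot: [[-0.957, -0.29, -0.0], [-0.29, 0.957, 0.0], [0.0, 0.0, -1.0]]
wrist_force: [-0.3, -0.4, -0.6]
gripper_width: 1.002
ink_bottle_center [([0.6, 0.168, 0.035], 0.96), ([0.572, 0.254, 0.013], 0.58)]
brass_tin_center [([0.647, -0.076, 0.018], 0.67), ([0.523, -0.071, 0.018], 0.51), ([0.592, 0.018, 0.016], 0.49)]
ink_bottle_center []
brass_tin_center [([0.644, -0.076, 0.019], 0.44)]
```

```bash
python3 -m jog '[0,0.0015,-0.025,0,0,0,-0.03,0,0,0,-0.025,0,0,0,-0.02,0,0,0,-0.011,0,0,0,0,0,0,0,0,0]'
python3 -m jog '[0,0,0,0,0,0,0,0,0,0,0,0,0,0,0,0,0,0,0,0,0,0,0,0]' 1 40
python3 -m jog '[0,0,0.01,0,0,0,0.02,0,0,0,0.025,0,0,0,0.025,0,0,0,0.02,0]'
```

```text
clock: 21.73
position: [0.5921, 0.0171, -0.0237]
eef_rot: [[-0.958, -0.288, -0.0], [-0.288, 0.958, 0.0], [0.0, 0.0, -1.0]]
wrist_force: [0.4, 0.2, 1.0]
gripper_width: 0.999
clock: 22.23
position: [0.5926, 0.0169, -0.0225]
eef_rot: [[-0.958, -0.288, 0.002], [-0.288, 0.958, -0.0], [-0.002, -0.001, -1.0]]
wrist_force: [-1.7, 0.9, 6.1]
gripper_width: 0.532
clock: 22.65
position: [0.5923, 0.0169, 0.0789]
eef_rot: [[-0.958, -0.288, 0.002], [-0.288, 0.958, -0.0], [-0.002, -0.001, -1.0]]
wrist_force: [0.6, -0.6, -0.0]
gripper_width: 0.529
```

```bash
python3 -m jog '[-0.0124,0.0217,0,0,-0.0124,0.0217,0,0,-0.0124,0.0217,0,0,-0.0124,0.0217,0,0,-0.0124,0.0217,0,0,-0.0124,0.0217,0,0,0,0,-0.015,0,0,0,-0.025,0,0,0,-0.025,0,0,0,-0.012,0,0,0,-0.008,0,0,0,0,0]'
python3 -m jog '[0,0,-0.002,0,0,0,0,0]'; python3 -m jog '[0,0,-0.002,0,0,0,0,0]'
```

```text
clock: 23.65
position: [0.5169, 0.1471, -0.0097]
eef_rot: [[-0.958, -0.288, -0.002], [-0.288, 0.958, -0.0], [0.002, 0.0, -1.0]]
wrist_force: [-0.5, 0.6, 0.2]
gripper_width: 0.532
clock: 23.82
position: [0.5183, 0.1472, -0.01]
eef_rot: [[-0.958, -0.288, 0.001], [-0.288, 0.958, 0.0], [-0.001, -0.0, -1.0]]
wrist_force: [0.4, 0.4, 0.7]
gripper_width: 0.531
clock: 23.98
position: [0.518, 0.1472, -0.0124]
eef_rot: [[-0.958, -0.288, 0.001], [-0.288, 0.958, 0.0], [-0.001, -0.0, -1.0]]
wrist_force: [-0.2, 0.6, -0.7]
gripper_width: 0.531
```

```bash
python3 -m jog '[0,0,-0.0015,0,0,0,0,0]'; python3 -m jog '[0,0,0,0,0,0,0,0,0,0,0,0,0,0,0,0,0,0,0,0]' 0.2; python3 -m jog '[0,0,0.015,0,0,0,0.03,0,0,0,0.03,0,0,0,0.025,0]' 0.4
python3 -m jog '[0.0048,-0.0246,0,0.0777,0.0048,-0.0246,0,0.0777,0.0048,-0.0246,0,0.0777,0.0048,-0.0246,0,0.0777,0.0048,-0.0246,0,0.0777,0.0048,-0.0246,0,0.0777,0.0048,-0.0246,0,0.0777,0.0048,-0.0246,0,0.0777,0.0048,-0.0246,0,0.0777,0.0048,-0.0246,0,0.0777,0.0048,-0.0246,0,0.0777,0.0048,-0.0246,0,0.0777]'
python3 -m jog '[0,0,0,0,0,0,0,0]'
python3 - <<'E'
from h import *
c=capture("side")
for q in("brass_tin_center","eraser_center"):print(q,[(np.round(world(c,d["xyz"]),3).tolist(),round(d["score"],2)) for d in tip_of(q,"side")[:4]])
p=w2px(c,[[.546,.2,.01]])[0]; x0,y0=int(p[0])-50,int(p[1])-38
cv2.imwrite("pics/s6.png",cv2.resize(c["img"][y0:y0+75,x0:x0+100,::-1],None,fx=6,fy=6,interpolation=cv2.INTER_CUBIC))
E
```

```text
clock: 24.15
position: [0.518, 0.1472, -0.0135]
eef_rot: [[-0.958, -0.288, 0.001], [-0.288, 0.958, 0.0], [-0.001, -0.0, -1.0]]
wrist_force: [-0.6, -1.6, 6.8]
gripper_width: 0.53
clock: 24.57
position: [0.5175, 0.1471, -0.0145]
eef_rot: [[-0.958, -0.288, -0.0], [-0.288, 0.958, -0.0], [0.0, 0.0, -1.0]]
wrist_force: [-0.1, 0.3, 0.4]
gripper_width: 0.799
clock: 24.9
position: [0.5176, 0.1472, 0.0873]
eef_rot: [[-0.958, -0.288, 0.0], [-0.288, 0.958, -0.0], [-0.0, -0.0, -1.0]]
wrist_force: [0.5, -0.2, -0.4]
gripper_width: 0.596
clock: 25.9
position: [0.5752, -0.1493, 0.0855]
eef_rot: [[-0.336, -0.942, -0.0], [-0.942, 0.336, 0.0], [-0.0, 0.0, -1.0]]
wrist_force: [0.4, -0.0, -0.5]
gripper_width: 0.6
clock: 26.07
position: [0.5751, -0.1492, 0.0851]
eef_rot: [[-0.342, -0.94, -0.001], [-0.94, 0.342, 0.0], [-0.0, 0.001, -1.0]]
wrist_force: [0.4, -0.2, -0.8]
gripper_width: 0.598
brass_tin_center [([0.517, 0.146, 0.028], 0.83), ([0.524, -0.071, 0.016], 0.7), ([0.642, -0.073, 0.02], 0.62)]
eraser_center []
```

View pics/s6.png

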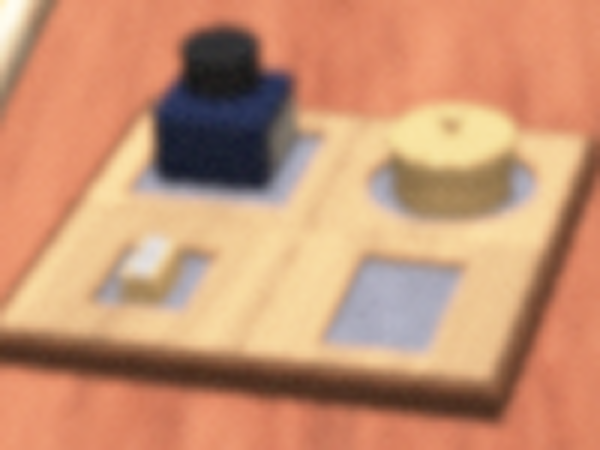

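The bottle (crop 225,120) and the tin (crop 450,160) both stand upright in their pockets. Now the eraser.

```bash
python3 -m jog '[0.0005,0.0015,-0.025,0,0,0,-0.03,0,0,0,-0.025,0,0,0,-0.018,0,0,0,-0.0105,0,0,0,0,0,0,0,0,0]'
python3 -m jog '[0,0,0,0,0,0,0,0,0,0,0,0,0,0,0,0,0,0,0,0,0,0,0,0]' 1 30
python3 -m jog '[0,0,0.01,0,0,0,0.02,0,0,0,0.025,0,0,0,0.025,0,0,0,0.02,0]'
```

```text
clock: 26.8
position: [0.5758, -0.146, -0.0226]
eef_rot: [[-0.339, -0.941, -0.0], [-0.941, 0.339, 0.0], [-0.0, 0.0, -1.0]]
wrist_force: [0.3, -0.1, 0.6]
gripper_width: 0.6
clock: 27.3
position: [0.5765, -0.1468, -0.0215]
eef_rot: [[-0.339, -0.941, 0.002], [-0.941, 0.339, -0.001], [-0.0, -0.002, -1.0]]
wrist_force: [-1.7, 0.5, 6.6]
gripper_width: 0.216
clock: 27.72
position: [0.576, -0.1467, 0.08]
eef_rot: [[-0.339, -0.941, 0.002], [-0.941, 0.339, -0.001], [0.0, -0.002, -1.0]]
wrist_force: [-0.6, 0.4, -0.8]
gripper_width: 0.219
```

```bash
python3 -m jog '[-0.0069,0.0314,0,0.0532,-0.0069,0.0314,0,0.0532,-0.0069,0.0314,0,0.0532,-0.0069,0.0314,0,0.0532,-0.0069,0.0314,0,0.0532,-0.0069,0.0314,0,0.0532,-0.0069,0.0314,0,0.0532,-0.0069,0.0314,0,0.0532,-0.0069,0.0314,0,0.0532,-0.0069,0.0314,0,0.0532,-0.0069,0.0314,0,0.0532,-0.0069,0.0314,0,0.0532]'
python3 -m jog '[0,0,0,0,0,0,-0.015,0,0,0,-0.025,0,0,0,-0.025,0,0,0,-0.015,0,0,0,-0.007,0,0,0,0,0,0,0,0,0]'
```

```text
clock: 28.72
position: [0.4924, 0.2317, 0.0782]
eef_rot: [[0.291, -0.957, 0.001], [-0.957, -0.291, 0.0], [0.0, -0.001, -1.0]]
wrist_force: [1.7, 0.7, 0.0]
gripper_width: 0.214
clock: 29.38
position: [0.4933, 0.2302, -0.0091]
eef_rot: [[0.288, -0.958, 0.001], [-0.958, -0.288, 0.0], [0.0, -0.001, -1.0]]
wrist_force: [0.2, -1.3, 0.2]
gripper_width: 0.216
```

```bash
python3 -m jog '[0,0,-0.002,0,0,0,0,0]'; python3 -m jog '[0,0,-0.0015,0,0,0,0,0]'; python3 -m jog '[0,0,0,0,0,0,0,0,0,0,0,0,0,0,0,0,0,0,0,0]' 0.55; python3 -m jog '[0,0,0.015,0,0,0,0.03,0,0,0,0.03,0,0,0,0.035,0,-0.03,-0.04,0.02,0,-0.03,-0.04,0,0,0,-0.04,0,0,0,-0.04,0,0,0,-0.04,0,0,0,-0.04,0,0,0,-0.04,0,0,0,0,0,0]'
python3 - <<'E'
from h import *
for n in("top","side"):
    c=capture(n)
    for q in("ink_bottle_center","brass_tin_center","eraser_center","sharpener_center","matchbox_center","tea_light_center"):print(q,[(np.round(world(c,d["xyz"]),3).tolist(),round(d["score"],2)) for d in tip_of(q,n)[:3]])
    p=w2px(c,[[.546,.2,.01]])[0]; x0,y0=int(p[0])-45,int(p[1])-40
    im=cv2.resize(c["img"][y0:y0+80,x0:x0+90,::-1],None,fx=4.4,fy=4.4,interpolation=cv2.INTER_CUBIC)
    ims=im if n=="top" else np.hstack([ims,im])
cv2.imwrite("pics/f7.png",ims)
E
```

```text
clock: 29.55
position: [0.4936, 0.2304, -0.0109]
eef_rot: [[0.288, -0.958, 0.002], [-0.958, -0.288, 0.0], [0.0, -0.002, -1.0]]
wrist_force: [0.5, -0.2, 0.2]
gripper_width: 0.222
clock: 29.72
position: [0.4935, 0.2304, -0.0125]
eef_rot: [[0.288, -0.958, 0.002], [-0.958, -0.288, 0.0], [0.0, -0.002, -1.0]]
wrist_force: [0.4, -0.1, 2.7]
gripper_width: 0.219
clock: 30.13
position: [0.4928, 0.2302, -0.0135]
eef_rot: [[0.288, -0.958, -0.0], [-0.958, -0.288, -0.0], [-0.0, 0.0, -1.0]]
wrist_force: [0.1, 0.2, 0.1]
gripper_width: 0.449
clock: 31.13
position: [0.445, -0.04, 0.1122]
eef_rot: [[0.282, -0.959, 0.001], [-0.959, -0.282, -0.002], [0.002, -0.0, -1.0]]
wrist_force: [0.5, 0.3, 0.1]
gripper_width: 0.447
ink_bottle_center [([0.599, 0.17, 0.034], 0.96)]
brass_tin_center [([0.521, 0.144, 0.029], 0.9), ([0.645, -0.073, 0.019], 0.53)]
eraser_center [([0.596, 0.169, 0.011], 0.53), ([0.495, 0.228, 0.013], 0.5), ([0.601, 0.17, 0.039], 0.4)]
sharpener_center []
matchbox_center []
tea_light_center []
ink_bottle_center [([0.602, 0.168, 0.037], 0.81)]
brass_tin_center [([0.644, -0.074, 0.018], 0.79), ([0.522, -0.072, 0.016], 0.58), ([0.514, 0.145, 0.027], 0.54)]
eraser_center [([0.49, 0.229, 0.012], 0.48)]
sharpener_center [([0.574, 0.252, 0.015], 0.58)]
matchbox_center [([0.5, -0.351, 0.004], 0.51)]
tea_light_center [([0.445, 0.001, 0.009], 0.51), ([0.495, 0.234, 0.012], 0.34)]
```

View pics/f7.png

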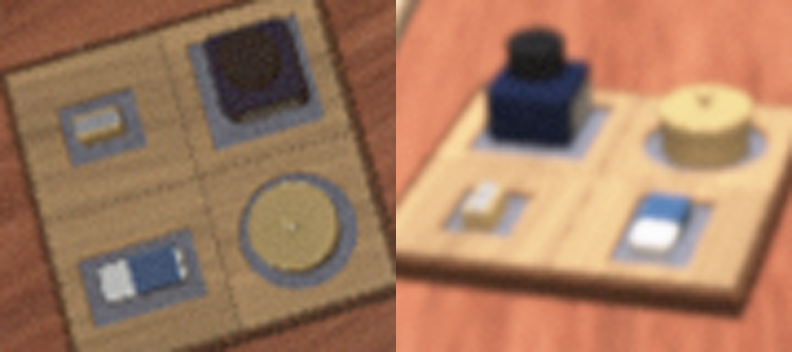

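All four supplies are in their pockets in both views: sharpener (97,125), bottle (255,70), eraser (145,272) and tin (290,225) in the left half. Nothing is tilted or riding on an edge. Handing in.

```bash
python3 -m jog '[0,0,0,0,0,0,0,0,0,0,0,0]' | head -2; python3 -c "
from station import job_done; print(job_done())"
```

```text
clock: 32.08
position: [0.4446, -0.0341, 0.1121]
the job is handed in; nothing more can be done
None
```

All four supplies are in their pockets and released, and I handed the job in at about 32 s of robot time. `job_done` reports no verdict.

- **Tool height fault:** My first sharpener grasp closed on nothing. The reported TCP height was about 28 mm too low, shown by the side camera and a touch-down on bare desk. Once I corrected for that, every grasp and placing worked the first time.
- **Final check of supplies:** The last top and side pictures show everything upright or flat on the pocket floors. The networks' positions, where they found a supply, were within about 5 mm of the pocket centres. The top camera did not find the sharpener, so its position rests on the side camera (about 3 mm off) and the picture.
- **Matchbox and tea light:** From the side camera, both are within about 5 mm of where they started, which is within its error. The top camera did not report either of them in the last picture.
- **Forces and bottle:** The wrist force never read above about 31 N, reached only in the touch-down. The bottle was carried upright throughout.

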